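# Sieve the brass discs out of the paint-jar caps

### The job

Four small brass discs have got mixed with three paint-jar caps in the hand sieve. Pick the sieve up level by its leaning red hand plate without spilling, hold it clear above the blue tray and shake it side to side until all four discs have dropped through into the tray and only the three caps are left in the sieve. Then set the sieve down flat and upright, wholly on the cork mat, with the caps still in it, let go, and leave the jar, the paint dish and the marker alone.

Things in the scene. Friction and masses are not known exactly. Their poses are not given: they have to be found in the camera images.
- sieve: Hand sieve, loose, 0.25 kg empty: open box of light wood with a metal floor and a leaning red hand plate on its -x wall. Box 148 mm (x) by 132 mm (y) outside, 136 x 120 mm inside, walls 40 mm high. Origin: centre of the underside; z up; x points away from the hand plate. Starts level on the cork mat, hand plate towards the robot's left (+y), loaded with the discs and caps.
- sieve_floor (a point): Centre of the top face of the sieve's aluminium floor plate, 4 mm above the sieve's origin, same axes. The floor has 8 square openings of 28 mm in three staggered rows: at y = +42 and -42 mm, centred on x = -50, 0, +50 mm; at y = 0, centred on x = -25, +25 mm. So shaking along y (side to side) brings any disc over an opening; discs and caps slide once the strokes are brisk (over 3 m/s2).
- sieve_grip (a point): Middle of the red hand plate, at x -101, y 0, z 86 mm in the sieve's frame, same axes. The flat plate is 100 mm wide (y), 10 mm thick, 90 mm long; it leans 30 degrees from vertical, its top towards -x, 30 mm above this point along the plate. Too wide to span: pinch it across its thickness, fingers pointing down along the plate (tool tilted 30 degrees).
- tray: Fixed blue plastic catch tray, open on top, 250 mm (x) by 230 mm (y), 35 mm high, walls 6 mm, floor 6 mm; origin at the centre of its underside, its x axis towards the robot's right. It stands left or right of the robot's centre line, the cork mat on the other side.
- mat: Fixed cork mat on the table, 240 mm (x) by 220 mm (y), 4 mm thick; origin at the centre of its underside, its x axis towards the robot's right.
- disc0: Brass disc, loose, 18 mm in diameter, 7 mm thick, 15 g, smooth (friction about 0.25); origin at the centre of its underside. Starts flat on the solid web between two openings of the sieve's floor; passes easily through any opening.
- disc1: Brass disc, loose, 18 mm in diameter, 7 mm thick, 15 g, smooth (friction about 0.25); origin at the centre of its underside. Starts flat on the solid web between two openings of the sieve's floor; passes easily through any opening.
- disc2: Brass disc, loose, 18 mm in diameter, 7 mm thick, 15 g, smooth (friction about 0.25); origin at the centre of its underside. Starts flat on the solid web between two openings of the sieve's floor; passes easily through any opening.
- disc3: Brass disc, loose, 18 mm in diameter, 7 mm thick, 15 g, smooth (friction about 0.25); origin at the centre of its underside. Starts flat on the solid web between two openings of the sieve's floor; passes easily through any opening.
- cap0: Yellow white-topped paint-jar cap, loose, 42 mm in diameter, 14 mm high, 25 g, smooth (friction about 0.25); origin at the centre of its underside. Starts in the sieve; too large for the openings.
- cap1: Green red-topped paint-jar cap, loose, 42 mm in diameter, 14 mm high, 25 g, smooth (friction about 0.25); origin at the centre of its underside. Starts in the sieve; too large for the openings.
- cap2: White blue-topped paint-jar cap, loose, 42 mm in diameter, 14 mm high, 25 g, smooth (friction about 0.25); origin at the centre of its underside. Starts in the sieve; too large for the openings.
- jar: Bystander: yellow paint jar, 52 mm in diameter, 75 mm high, standing between tray and mat; origin at the centre of its underside.
- dish: Bystander: small blue dish with red paint, 54 mm in diameter, 18 mm high, standing between tray and mat on the robot's side; origin at the centre of its underside.
- marker: Bystander: grey and black marker, 130 x 16 x 16 mm, lying beyond the jar; origin at the centre of its underside, x along its length.

How it is judged:
By the outcome, as a careful person would: the job done as asked, in the order asked, and still so for the second after the job is handed in, with the robot touching nothing.
It also fails if it takes over 70 s, if anything falls off the work surface, if the arm or the gripper's body presses on something with over 40 N, if the wrist force passes 120 N, or if a joint passes its speed limit or range.

### The arm

A 6-joint arm with a two-finger parallel gripper is mounted at the origin on the work surface. World frame = base frame: x ahead of the robot, y to its left, z up, the work surface at z = 0. Lengths are in m, angles in rad, forces in N, time in s.
With the tool pointing down it reaches from about 0.25 to 0.725 m from the base axis. Payload 4 kg.
Tool frame: the origin (TCP) lies midway between the tips of the shut fingers; the grasp point (between the pads) lies 19 mm behind it; z points along the fingers, y is the direction in which the jaws open and shut (so a half turn about z gives the same grasp; the last joint's range is limited). The gripper opens to 85 mm and grips with 20 to 120 N. Pads are 22 mm wide; open, the fingers measure 114 mm over their backs; the gripper's body (76 mm by 85 mm) begins 54 mm behind the grasp point. The pads swing forward as they close: fully open they stand 13 mm farther back than shut.
Start: joints at [1.152, 0.241, 0.005, 1.335, 0, 1.571], TCP at [0.203, 0.457, 0.231] pointing down, gripper open.
Joint ranges: [-2.72, 2.72], [-1.05, 1.87], [-1.09, 1.28], [-1.99, 2.15], [-1.42, 1.44], [-3.14, 3.14]. Speed limits (rad/s): [2.79, 2.79, 3.14, 3.14, 3.14, 3.14].

### API

Orientations are given as a unit quaternion [x, y, z, w].
In Python, from workcell import bot gives the robot as it stands.
- The arm moves only by the shell command python3 -m inch 'ROWS'. ROWS is JSON, a list of rows, each a list of 5 numbers: the shift along the tool's x, y, z scaled (see below), then the turn about the tool's z scaled (see below), then the closure, from 0 (fully open) to 1 (shut). A call has 1 to 10 rows; each row is the pose to reach, as a shift and turn from the pose commanded when the call began, along the tool's axes at that moment; what a row does not reach only later rows make up. The controller multiplies each number of a shift by 100 cm and each number of a turn by 120 degrees. A row lasts 1/8 s, in which the tool goes at most 62.5 mm and 10.7 degrees, less where a joint would pass 70% of its speed; a pose out of reach is approached as far as the arm can. A call with a number of a shift or a turn outside -1 to 1 is refused whole. A call with a gripper value outside its range is refused whole. The fingers move at their own pace and stop on an object; the grip force is fixed at half the most. Time passes only in rows, so rows that repeat a pose let the fingers close. It gives the time, the measured TCP pose, the force and the opening at its end, in the units of the state.
- bot.get_obs(): the state, without advancing time (a new reading comes with each control period).
- bot.camera(name): name is "side" or "top"; returns the picture (480x640x3 uint8, red, green, blue); there is no depth.
- bot.calibration(name): a dict with "intrinsics" (3x3 intrinsics, pixels), "xyz" and "attitude" of the camera in the world. Camera axes: x right, y down, z forward; pixel columns grow to the right and rows downward; lengths in m; the calibration is good to about 2 mm. A picture is of the moment at which its call begins. calibration takes no time and is no camera call.
- bot.job_done(): hands the job in, once; it reports no verdict.
Trained networks look in the newest picture that a camera, given by its name, has taken for a name from the list of things; names that differ only in an ending like _2 or _b are one class to them, and where a whole thing is asked for, a point or a joint stands for the part that bears it (a point fixed in the world has none). Each returns a list of dicts, best first, with "score" (0 to 1); they miss things now and then, are a little off and sometimes report something else, mostly with a low value. They report only what shows in the picture. A call takes as long as a camera call.
- bot.masks_of(camera, target): "pixels" (480x640 bool, what is visible of it) and "extent" ([left, top, width, height] as shares, 0 to 1, of the picture: columns of its width, rows of its height, round what is visible of it).
- bot.spot_point(camera, target): "point" ([column, row] as shares, 0 to 1, of the picture: columns of its width, rows of its height: a listed point, or the origin of a listed thing).
The state is a dict: "clock": time; "joint_pos": joint angles; "joint_vel": joint speeds; "tau": joint torques, N m; "eef_pos": TCP position; "tool_rot": TCP orientation; "ft_force": force on the tool from outside, world axes, zero at the start; "ft_torque": the same for the moment, N m; "grip_width": finger opening in m.
Only numpy, scipy, OpenCV 4.12 (cv2) and the standard library are available. Lean on these libraries where they do the work, as an engineer would, in place of code of your own. Each camera call takes 0.05 s, during which the arm holds its last target.

## Working session

There is one attempt and no reset: what is moved stays moved. The work goes in short steps, Python scripts to look and compute and a shell command to move; the robot and the scene stay as the last step left them, time stands still between calls to the robot, and variables do not carry over. Pictures are saved under pics/ and viewed, and the job is handed in when it is done.

```bash
ls; mkdir -p pics; python3 - <<'E'
from workcell import bot
import cv2
o=bot.get_obs()
for k,v in o.items(): print(k,v)
for c in ("side","top"):
    print(c,bot.calibration(c))
    cv2.imwrite(f"pics/a_{c}.png",bot.camera(c)[:,:,::-1])
E
```

```text
pics
clock 0.0
joint_pos [ 1.15195622e+00  2.41382469e-01  3.72980859e-03  1.33520310e+00
 -8.13249030e-06  1.57080421e+00]
joint_vel [-1.21848044e-03  4.02136696e-04 -3.05333121e-04  2.46659069e-05
 -8.46605159e-04 -8.13836568e-04]
tau [-3.70344173e-05 -3.72321153e+01  2.52405632e+01  1.69349316e-02
  1.09894568e-04 -3.85706358e-06]
eef_pos [0.20309632 0.4562035  0.23043033]
tool_rot [ 2.07896400e-01  9.78150309e-01 -1.00806395e-03 -2.10088891e-04]
ft_force [ 0.36549588  0.93896671 -0.81716771]
ft_torque [0.04358835 0.04358301 0.00631525]
grip_width 0.08524522045702441
side {'intrinsics': array([[618.18257944,   0.        , 326.14781366],
       [  0.        , 618.18257944, 241.99737263],
       [  0.        ,   0.        ,   1.        ]]), 'xyz': array([ 0.46827703, -0.6242545 ,  0.86141205]), 'attitude': array([ 0.93070376, -0.10244875,  0.02869684, -0.34995893])}
top {'intrinsics': array([[437.5686552 ,   0.        , 315.87042745],
       [  0.        , 437.5686552 , 240.44677438],
       [  0.        ,   0.        ,   1.        ]]), 'xyz': array([0.49479145, 0.01011729, 0.85363593]), 'attitude': array([ 0.70639952, -0.70464097,  0.03691301, -0.05584127])}
```

View pics/a_side.png

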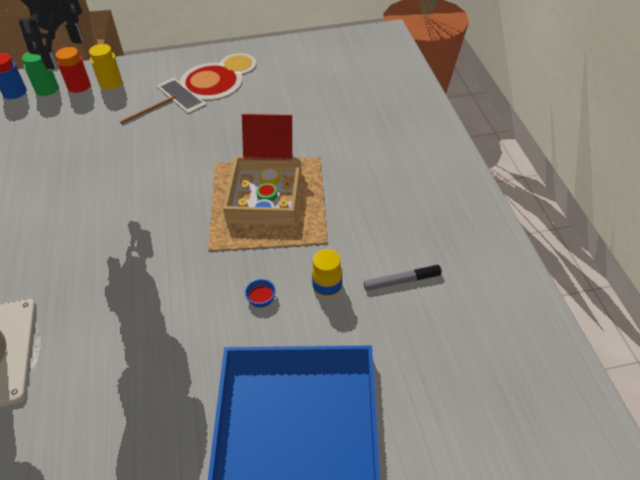

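View pics/a_top.png

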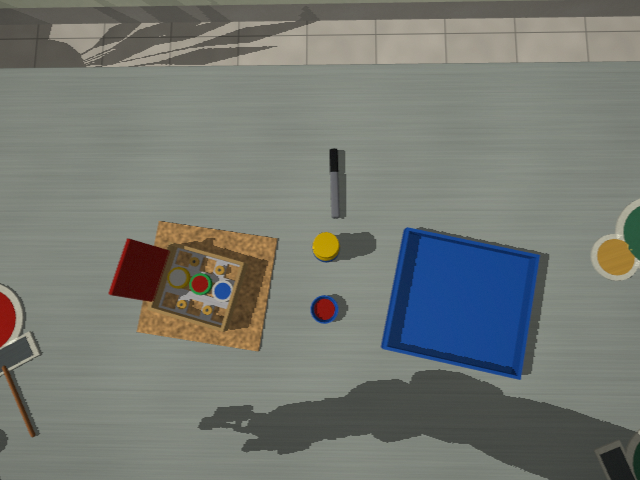

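The side view shows the sieve on the mat, with its plate towards +y at about (267,137), the dish at (261,293) and the jar at (327,270). The top view has the sieve at (200,287), the tray at (460,303), the jar at (326,247), the dish at (323,309) and the marker at (335,183). Next I'll measure the poses.

```bash
cat > h.py <<'E'
import numpy as np, cv2
from scipy.spatial.transform import Rotation as R
from workcell import bot
def cam(c):
    k=bot.calibration(c); return np.array(k["intrinsics"]),np.array(k["xyz"]),R.from_quat(k["attitude"]).as_matrix()
def ray(c,px):
    K,p,M=cam(c); d=M@np.linalg.inv(K)@np.array([px[0],px[1],1.]); return p,d
def onz(c,px,z):
    p,d=ray(c,px); return p+d*(z-p[2])/d[2]
def proj(c,X):
    K,p,M=cam(c); q=K@(M.T@(np.asarray(X)-p)); return q[:2]/q[2]
def tri(a,b):
    A=[];B=[]
    for c,px in (("side",a),("top",b)):
        p,d=ray(c,px); d/=np.linalg.norm(d); P=np.eye(3)-np.outer(d,d); A.append(P);B.append(P@p)
    return np.linalg.lstsq(np.vstack(A),np.hstack(B),rcond=None)[0]
def pts(n):
    out={}
    for c in ("side","top"):
        r=bot.spot_point(c,n)
        if r: out[c]=(np.array(r[0]["point"])*[640,480],r[0]["score"])
    return out
def rect(c,n,z):
    r=bot.masks_of(c,n)
    if not r: return None
    m=r[0]["pixels"].astype(np.uint8)
    cs=max(cv2.findContours(m,0,2)[0],key=cv2.contourArea)[:,0,:]
    w=np.array([onz(c,q,z)[:2] for q in cs])
    (cx,cy),(a,b),t=cv2.minAreaRect((w*1000).astype(np.float32))
    return (cx,cy),(a,b),t,r[0]["score"]
E
python3 - <<'E'
from h import *
np.set_printoptions(precision=4,suppress=True)
for c in("side","top"): bot.camera(c)
for n in ["sieve","sieve_floor","sieve_grip","tray","mat","jar","dish","marker"]:
    p=pts(n); print(n,{k:(v[0].round(1),v[1]) for k,v in p.items()}, tri(p["side"][0],p["top"][0]) if len(p)==2 else "")
print(rect("top","mat",.004),rect("side","mat",.004),rect("top","tray",.035))
E
python3 -m inch -h
```

```text
sieve {'side': (array([262.8, 197.1]), 0.8), 'top': (array([202.4, 283.2]), 0.94)} [0.5183 0.2541 0.0034]
sieve_floor {'side': (array([261. , 196.2]), 0.97), 'top': (array([198.9, 283.8]), 0.72)} [ 0.5163  0.2624 -0.0016]
sieve_grip {'side': (array([266.8, 128.1]), 0.86), 'top': (array([135.2, 269.5]), 0.96)} [0.5437 0.3464 0.0973]
tray {'side': (array([298.1, 433. ]), 0.75), 'top': (array([456.4, 298.1]), 0.87)} [ 0.4949 -0.2374 -0.0019]
mat {'top': (array([209.6, 282.2]), 0.63)} 
jar {'side': (array([326.8, 287.6]), 0.81), 'top': (array([328.8, 248.5]), 0.71)} [0.5904 0.0078 0.004 ]
dish {'side': (array([261. , 296.1]), 0.96), 'top': (array([321.4, 310.5]), 0.76)} [ 0.4736  0.022  -0.0046]
marker {'side': (array([399.3, 278.4]), 0.85), 'top': (array([331.7, 184.2]), 0.92)} [0.7198 0.0021 0.    ]
((521.1551513671875, 244.6871795654297), (240.5041961669922, 221.67530822753906), 81.711669921875, 0.73) ((522.0570068359375, 243.51844787597656), (242.60025024414062, 219.85385131835938), 81.55889129638672, 0.61) ((491.0537109375, -233.37551879882812), (255.66998291015625, 230.13815307617188), 77.92910766601562, 0.79)invalid input: not JSON, or not a number
```

```bash
cat >> h.py <<'E'
def sieve_sil(c,x,y,yaw,z=0.004,Rm=None):
    M=R.from_euler('z',yaw).as_matrix() if Rm is None else Rm
    box=np.array([[sx*.074,sy*.066,h] for sx in(-1,1) for sy in(-1,1) for h in(0,.04)])
    s,co=.5,np.sqrt(3)/2
    pl=np.array([np.array([-.101,0,.086])+np.array([-s,0,co])*l+np.array([co,0,s])*t+np.array([0,w,0]) for l in(-.06,.03) for t in(-.005,.005) for w in(-.05,.05)])
    im=np.zeros((480,640),np.uint8)
    for P in(box,pl):
        q=np.array([proj(c,M@v+[x,y,z]) for v in P]).astype(np.float32)
        cv2.fillConvexPoly(im,cv2.convexHull((q*16).astype(np.int32)),1,shift=4)
    return im
def fit_sieve(x0,cams=("side","top"),z=0.004):
    from scipy.optimize import minimize
    ms={}
    for c in cams:
        r=bot.masks_of(c,"sieve")
        if r: ms[c]=r[0]["pixels"]; print(c,r[0]["score"],ms[c].sum())
    def f(v):
        e=0
        for c,m in ms.items():
            s=sieve_sil(c,v[0]/1000,v[1]/1000,np.radians(v[2]),z)>0
            e+=1-(s&m).sum()/(s|m).sum()
        return e
    r=minimize(f,x0,method="Nelder-Mead",options=dict(initial_simplex=[np.array(x0)+d for d in([0,0,0],[8,0,0],[0,8,0],[0,0,6])],xatol=.1,fatol=1e-4))
    return r.x,r.fun,ms
E
python3 - <<'E'
from h import *
for c in("side","top"): bot.camera(c)
v,f,ms=fit_sieve([518,258,-104]); print(v,f)
for c in("side","top"):
    im=cv2.imread(f"pics/a_{c}.png"); s=sieve_sil(c,v[0]/1000,v[1]/1000,np.radians(v[2]))
    cv2.drawContours(im,cv2.findContours(s,0,2)[0],-1,(255,0,255),1)
    crop=im[200:370,90:290] if c=="top" else im[100:260,190:350]
    cv2.imwrite(f"pics/fit_{c}.png",cv2.resize(crop,None,fx=3,fy=3))
E
```

```text
side 0.96 5456
top 0.86 5295
[ 517.76333182  256.7719152  -105.59311357] 0.6164355939749903
```

View pics/fit_top.png

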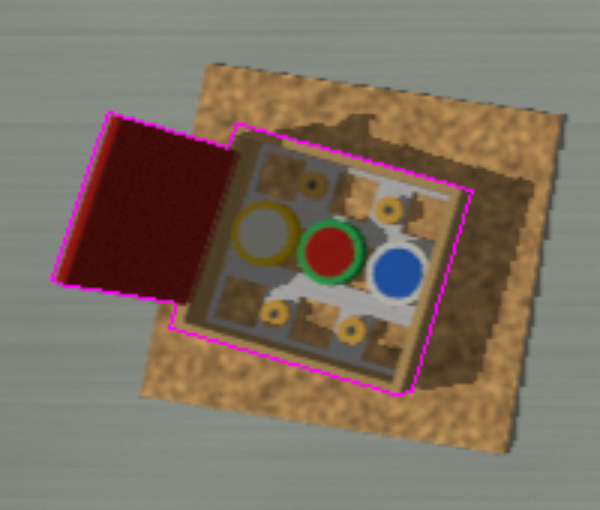

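View pics/fit_side.png

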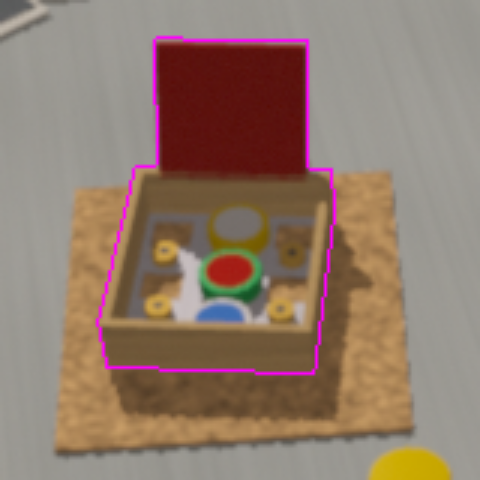

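The overlaid fit follows the sieve outline in both views, giving a sieve pose of about (0.518, 0.257) with yaw −105.6°. A small move in free space will show how the controller behaves.

```bash
python3 -m inch '[[0,0,-0.05,0.05,0],[0,0,-0.05,0.05,0]]'; python3 - <<'E'
from h import *
o=bot.get_obs(); print(o["joint_pos"].round(4) if hasattr(o["joint_pos"],'round') else o["joint_pos"]); print(R.from_quat(o["tool_rot"]).as_matrix().round(4), o["eef_pos"],o["clock"])
E
```

```text
clock: 1.6
eef_pos: [0.2042, 0.4587, 0.2851]
tool_rot: [0.259, 0.966, 0.004, 0.001]
ft_force: [0.2, 1.3, -0.0]
grip_width: 0.0849
[1.152  0.2223 0.1204 1.4612 0.     1.6757]
[[-8.660e-01  5.000e-01  3.100e-03]
 [ 5.001e-01  8.660e-01  7.000e-03]
 [ 8.000e-04  7.700e-03 -1.000e+00]] [0.20417075 0.45868903 0.28509692] 1.6
```

```bash
cat > st.py <<'E'
from h import *
np.set_printoptions(precision=4,suppress=True)
o=bot.get_obs(); M=R.from_quat(o["tool_rot"]).as_matrix(); z=M[:,2]
print("j",np.array(o["joint_pos"])); print("tcp",np.array(o["eef_pos"]),"z",z,"tilt",np.degrees(np.arccos(-z[2])),"head",np.degrees(np.arctan2(z[1],z[0])),"yhead",np.degrees(np.arctan2(M[1,1],M[0,1])),"F",np.array(o["ft_force"]),o["clock"],o["grip_width"])
E
python3 -m inch '[[0,0.06,-0.06,0,0],[0,0.12,-0.12,0,0],[0,0.18,-0.18,0,0],[0,0.24,-0.24,0,0],[0,0.3,-0.3,0,0],[0,0.3,-0.3,0,0]]'; python3 st.py
```

```text
clock: 2.35
eef_pos: [0.2771, 0.5714, 0.449]
tool_rot: [0.259, 0.966, 0.011, 0.002]
ft_force: [1.2, -1.2, 0.0]
grip_width: 0.0855
j [1.1192 0.6729 1.2722 2.148  0.     1.6424]
tcp [0.2771 0.5714 0.449 ] z [ 0.0097  0.0199 -0.9998] tilt 1.26781798811932 head 64.13213783401926 yhead 60.02317647670624 F [ 1.1535 -1.1872  0.0471] 2.35 0.08554940538126125
```

```bash
python3 -m inch '[[0,0.0,-0.1,0,0],[0,0,-0.2,0,0],[0,0,-0.3,0,0]]'; python3 st.py
```

```text
clock: 2.72
eef_pos: [0.2673, 0.5516, 0.5083]
tool_rot: [0.258, 0.964, 0.058, 0.011]
ft_force: [0.0, -0.3, 1.0]
grip_width: 0.0857
j [1.1195 0.5794 1.2748 2.1488 0.     1.6428]
tcp [0.2673 0.5516 0.5083] z [ 0.0511  0.1055 -0.9931] tilt 6.730984173559663 head 64.1497868529731 yhead 59.98802840660226 F [ 0.0187 -0.2601  0.9505] 2.725 0.08567851713572289
```

```bash
python3 -m inch '[[0,-0.03,0.05,0,0],[0,-0.06,0.1,0,0],[0,-0.06,0.1,0,0]]'; python3 st.py
```

```text
clock: 3.1
eef_pos: [0.2425, 0.5104, 0.3984]
tool_rot: [0.258, 0.964, 0.056, 0.011]
ft_force: [-0.1, 0.9, 1.0]
grip_width: 0.0854
j [ 1.1278  0.2811  0.4822  1.6573 -0.0009  1.6511]
tcp [0.2425 0.5104 0.3984] z [ 0.0498  0.1029 -0.9934] tilt 6.564340960991112 head 64.15400555355663 yhead 59.98690219702439 F [-0.0555  0.867   0.9755] 3.1 0.08539751617773735
```

```bash
cat > kin.py <<'E'
import numpy as np
from scipy.optimize import least_squares
D=[([.24138,.00373,1.3352],.49937,.23043,),([.2223,.1204,1.4612],np.hypot(.20417,.45869),.2851),
([.6729,1.2722,2.148],np.hypot(.2771,.5714),.449),([.5794,1.2748,2.1488],np.hypot(.2673,.5516),.5083),([.2811,.4822,1.6573],np.hypot(.2425,.5104),.3984)]
def fk(p,q):
    h,L1,off,L2,LT=p
    a,b,c=q
    up=np.array([np.sin(a),np.cos(a)]); fw=np.array([np.cos(a),-np.sin(a)])
    f=a-b; t=a-b+c
    w=np.array([0,h])+L1*up+off*fw+L2*np.array([np.cos(f),-np.sin(f)])+LT*np.array([np.cos(t),-np.sin(t)])
    return w
if __name__=="__main__":
    r=least_squares(lambda p:np.concatenate([fk(p,q)-[R,z] for q,R,z in D]),[.13,.3,.06,.3,.15])
    print(r.x,r.fun)
E
python3 kin.py
```

```text
[0.24033274 0.48174963 0.00589635 0.38970613 0.38415854] [-5.21716604e-04  3.74417880e-04  5.27930280e-04  3.84168912e-05
  9.95470725e-05  1.49129452e-04 -4.01985535e-05  9.57492584e-05
  8.66564320e-06 -6.57712420e-04]
```

```bash
cat > go.py <<'E'
import sys
from h import *
np.set_printoptions(precision=4,suppress=True)
o=bot.get_obs(); M=R.from_quat(o["tool_rot"]).as_matrix(); c=np.array(o["eef_pos"])
for a in sys.argv[1:]:
    t=np.array([float(v) for v in a.split(",")]); print(a,"->",M.T@(t-c), "rows",np.linalg.norm(t-c)/.0625); c=t
E
python3 go.py .5,.25,.42 .5,-.2,.42 .2,-.5,.42 -.15,-.477,.42
```

```text
.5,.25,.42 -> [-0.353  -0.0936 -0.0354] rows 5.869737372568424
.5,-.2,.42 -> [-0.2247 -0.3871 -0.0463] rows 7.2
.2,-.5,.42 -> [ 0.1101 -0.4072 -0.0458] rows 6.788225099390856
-.15,-.477,.42 -> [ 0.3147 -0.1541 -0.0151] rows 5.612078402873573
```

```bash
python3 -m inch '[[-0.35,-0.095,-0.035,0,0],[-0.35,-0.095,-0.035,0,0],[-0.35,-0.095,-0.035,0,0],[-0.35,-0.095,-0.035,0,0],[-0.35,-0.095,-0.035,0,0],[-0.58,-0.48,-0.08,0,0],[-0.58,-0.48,-0.08,0,0],[-0.58,-0.48,-0.08,0,0],[-0.58,-0.48,-0.08,0,0],[-0.58,-0.48,-0.08,0,0]]'; python3 st.py; python3 go.py .5,-.2,.42 .2,-.5,.42 -.15,-.477,.42
```

```text
clock: 4.35
eef_pos: [0.4874, -0.0256, 0.4195]
tool_rot: [0.258, 0.964, 0.056, 0.011]
ft_force: [1.4, 0.4, 1.0]
grip_width: 0.0856
j [-0.1191  0.1888  0.4192  1.7636  0.1073  0.4061]
tcp [ 0.4874 -0.0256  0.4195] z [ 0.0498  0.1019 -0.9936] tilt 6.510039424831329 head 63.95614144496591 yhead 59.99966216494211 F [1.407  0.3587 0.959 ] 4.35 0.08556697058977701
.5,-.2,.42 -> [-0.098  -0.1437 -0.0176] rows 2.7977877238690128
.2,-.5,.42 -> [ 0.1102 -0.4072 -0.0455] rows 6.788225099390856
-.15,-.477,.42 -> [ 0.3147 -0.1541 -0.0151] rows 5.612078402873573
```

```bash
python3 -m inch '[[-0.098,-0.144,-0.018,0,0],[-0.098,-0.144,-0.018,0,0],[-0.098,-0.144,-0.018,0,0],[0.012,-0.55,-0.063,0,0],[0.012,-0.55,-0.063,0,0],[0.012,-0.55,-0.063,0,0],[0.012,-0.55,-0.063,0,0],[0.012,-0.55,-0.063,0,0],[0.012,-0.55,-0.063,0,0],[0.012,-0.55,-0.063,0,0]]'; python3 st.py; python3 go.py -.15,-.477,.42 -.18,-.57,.55 -.17,-.53,.65
```

```text
clock: 5.6
eef_pos: [0.1986, -0.4988, 0.4198]
tool_rot: [0.259, 0.964, 0.056, 0.011]
ft_force: [1.3, -0.5, 0.8]
grip_width: 0.0855
j [-1.2371  0.4169  0.7367  1.971   0.0802 -0.7155]
tcp [ 0.1986 -0.4988  0.4198] z [ 0.0494  0.1019 -0.9936] tilt 6.504647457948153 head 64.14110038438382 yhead 59.89798340977182 F [ 1.3385 -0.5109  0.8026] 5.6 0.08545884845249635
-.15,-.477,.42 -> [ 0.3127 -0.155  -0.0152] rows 5.588562704947365
-.18,-.57,.55 -> [-0.0195 -0.0802 -0.1401] rows 2.6021037642646005
-.17,-.53,.65 -> [ 0.0122  0.0507 -0.0948] rows 1.730664612222714
```

```bash
python3 -m inch '[[0.313,-0.155,-0.015,0,0],[0.313,-0.155,-0.015,0,0],[0.313,-0.155,-0.015,0,0],[0.313,-0.155,-0.015,0,0],[0.313,-0.155,-0.015,0,0],[0.313,-0.155,-0.015,0,0],[0.303,-0.2,-0.135,0,0],[0.303,-0.2,-0.135,0,0],[0.303,-0.2,-0.135,0,0]]'; python3 st.py
```

```text
clock: 6.72
eef_pos: [-0.1901, -0.6067, 0.4514]
tool_rot: [0.26, 0.966, -0.015, 0.007]
ft_force: [-1.0, -1.2, 9.1]
grip_width: 0.0853
j [-1.8818  0.6711  1.2757  2.1469  0.0155 -1.3565]
tcp [-0.1901 -0.6067  0.4514] z [ 0.006  -0.0319 -0.9995] tilt 1.860057969508116 head -79.34568295563143 yhead 59.89579128273356 F [-0.9884 -1.1536  9.0581] 6.725 0.08525077101663331
```

```bash
python3 go.py -.17,-.54,.62 -.135,-.43,.78; python3 -m inch '[[0.05,-0.05,-0.16,0,0],[0.05,-0.05,-0.16,0,0],[0.05,-0.05,-0.16,0,0]]'; python3 st.py;python3 go.py  -.145,-.46,.75 -.135,-.43,.78
```

```text
-.17,-.54,.62 -> [ 0.0124  0.0636 -0.1705] rows 2.919062069309892
-.135,-.43,.78 -> [ 0.0214  0.1087 -0.1632] rows 3.156707145111818
clock: 7.1
eef_pos: [-0.2283, -0.5732, 0.4989]
tool_rot: [0.26, 0.964, -0.052, 0.003]
ft_force: [0.1, -0.6, 0.3]
grip_width: 0.0854
j [-1.9588  0.5949  1.2752  2.149   0.0183 -1.4318]
tcp [-0.2283 -0.5732  0.4989] z [-0.0216 -0.1013 -0.9946] tilt 5.94304689502336 head -102.0661700444162 yhead 59.77007500035725 F [ 0.1399 -0.5528  0.3447] 7.1 0.08537313372856152
-.145,-.46,.75 -> [-0.0234  0.1143 -0.263 ] rows 4.603585367461556
-.135,-.43,.78 -> [ 0.0054  0.0279 -0.0331] rows 0.6974238309665083
```

```bash
python3 -m inch '[[-0.023,0.114,-0.26,0,0],[-0.023,0.114,-0.26,0,0],[-0.023,0.114,-0.26,0,0]]'; python3 st.py;python3 go.py  -.145,-.46,.75 -.135,-.43,.78
```

```text
clock: 7.48
eef_pos: [-0.1948, -0.5562, 0.5569]
tool_rot: [0.258, 0.961, -0.099, -0.001]
ft_force: [-0.0, -0.4, -0.1]
grip_width: 0.0856
j [-1.9149  0.4986  1.2748  2.1489  0.0139 -1.388 ]
tcp [-0.1948 -0.5562  0.5569] z [-0.0533 -0.19   -0.9803] tilt 11.381283071628873 head -105.67500461227463 yhead 59.61532554185547 F [-0.0016 -0.4199 -0.1446] 7.475 0.08560060340457441
-.145,-.46,.75 -> [-0.0049  0.0693 -0.2102] rows 3.5420386589640795
-.135,-.43,.78 -> [ 0.0048  0.0246 -0.0356] rows 0.6974238309665083
```

```bash
python3 go.py  -.115,-.44,.78;  python3 -m inch '[[-0.03,0.08,-0.24,0,0],[-0.03,0.08,-0.24,0,0],[-0.03,0.08,-0.24,0,0],[-0.03,0.08,-0.24,0,0],[-0.03,0.08,-0.24,0,0]]'; python3 st.py;python3 go.py  -.115,-.42,.78
```

```text
-.115,-.44,.78 -> [-0.0224  0.0954 -0.245 ] rows 4.2219573176342795
clock: 8.1
eef_pos: [-0.1463, -0.5336, 0.616]
tool_rot: [0.257, 0.955, -0.15, -0.001]
ft_force: [-1.1, 0.4, -0.3]
grip_width: 0.0851
j [-1.8376  0.3946  1.2738  2.1488 -0.0013 -1.3123]
tcp [-0.1463 -0.5336  0.616 ] z [-0.0795 -0.2859 -0.955 ] tilt 17.258970296317674 head -105.53392721632486 yhead 59.23026121754769 F [-1.1443  0.4328 -0.2512] 8.1 0.08513908971060685
-.115,-.42,.78 -> [ 0.0164  0.0617 -0.1916] rows 3.2309307293204914
```

```bash
python3 go.py  -.116,-.415,.85;  python3 -m inch '[[0.016,0.05,-0.26,0,0],[0.016,0.05,-0.26,0,0],[0.016,0.05,-0.26,0,0],[0.016,0.05,-0.26,0,0],[0.016,0.05,-0.26,0,0]]'; python3 st.py;python3 go.py  -.115,-.41,.83
```

```text
-.116,-.415,.85 -> [ 0.0145  0.0452 -0.2598] rows 4.225255705240968
clock: 8.72
eef_pos: [-0.1375, -0.4915, 0.6725]
tool_rot: [0.255, 0.946, -0.202, -0.002]
ft_force: [0.1, 0.4, 1.1]
grip_width: 0.085
j [-1.8439  0.2885  1.2738  2.1488  0.0005 -1.3177]
tcp [-0.1375 -0.4915  0.6725] z [-0.1064 -0.3816 -0.9182] tilt 23.339677339976145 head -105.57953658674788 yhead 58.62259241344289 F [0.126  0.4296 1.0887] 8.725 0.0849863123981861
-.115,-.41,.83 -> [ 0.004   0.0147 -0.1781] rows 2.8607246499732315
```

Tilt grows about 1.2° per row, so I need 6.7° more.

```bash
python3 -m inch '[[0.005,0.02,-0.27,0,0],[0.005,0.02,-0.27,0,0],[0.005,0.02,-0.27,0,0],[0.005,0.02,-0.27,0,0],[0.005,0.02,-0.27,0,0]]'; python3 st.py
```

```text
clock: 9.35
eef_pos: [-0.125, -0.4474, 0.7215]
tool_rot: [0.252, 0.935, -0.251, -0.002]
ft_force: [-1.0, -0.8, -0.1]
grip_width: 0.0854
j [-1.8434  0.188   1.2738  2.1487  0.0003 -1.3174]
tcp [-0.125  -0.4474  0.7215] z [-0.1306 -0.4684 -0.8738] tilt 29.09627351897732 head -105.5818092932293 yhead 57.874421852169654 F [-0.9879 -0.8122 -0.0727] 9.35 0.08542109543555888
```

```bash
python3 -m inch '[[0.002,0.01,-0.07,0,0]]'; python3 st.py; python3 - <<'E'
from h import *
o=bot.get_obs(); M=R.from_quat(o["tool_rot"]).as_matrix(); print(M.round(4))
th=np.degrees(np.arctan2(-M[2,0],M[2,1])); print(th, th/120,"check",(M@R.from_euler('z',np.radians(th)).as_matrix()).round(4))
E
```

```text
clock: 9.48
eef_pos: [-0.1186, -0.4266, 0.7408]
tool_rot: [0.25, 0.929, -0.272, -0.002]
ft_force: [0.2, 0.1, 0.3]
grip_width: 0.0854
j [-1.8417  0.1429  1.2701  2.1478 -0.0005 -1.3159]
tcp [-0.1186 -0.4266  0.7408] z [-0.1404 -0.5037 -0.8524] tilt 31.530601440889193 head -105.57620292670539 yhead 57.478767279781444 F [0.1509 0.1356 0.2938] 9.475 0.0854054096460301
[[-0.8748  0.4637 -0.1404]
 [ 0.4663  0.7272 -0.5037]
 [-0.1315 -0.5062 -0.8524]]
165.44194100796577 1.3786828417330481 check [[ 0.9633 -0.2289 -0.1404]
 [-0.2685 -0.8211 -0.5037]
 [ 0.      0.523  -0.8524]]
```

```bash
cat > ik.py <<'E'
import numpy as np, sys
from h import *
H,L1,OF,L2,LT=.24033,.48175,.0059,.38971,.38416; A=.081
def ik(T,z):
    # z tool dir; returns q1..q5
    T=np.array(T); w=T-(LT-A)*z   # point on q5 axis
    q1=np.arctan2(w[1],w[0])
    c,s=np.cos(q1),np.sin(q1)
    zr=c*z[0]+s*z[1]; zl=-s*z[0]+c*z[1]
    q5=np.arcsin(zl); be=np.arctan2(-z[2],zr)
    r=np.hypot(w[0],w[1])-A*np.cos(be); h=w[2]+A*np.sin(be)-H
    l1=np.hypot(L1,OF); d=np.hypot(r,h)
    ca=(l1**2+L2**2-d*d)/(2*l1*L2)
    if abs(ca)>1: return None,d/(l1+L2)
    # upper arm elevation
    e=np.arctan2(h,r)+np.arccos((l1**2+d*d-L2**2)/(2*l1*d))
    ex,ez=l1*np.cos(e),l1*np.sin(e)
    q2=np.pi/2-e-np.arctan2(OF,L1)
    f=np.arctan2(-(h-ez),r-ex)
    q3=q2-f; q4=be-f
    return np.array([q1,q2,q3,q4,q5]),d/(l1+L2)
lo=np.array([-2.72,-1.05,-1.09,-1.99,-1.42]);hi=np.array([2.72,1.87,1.28,2.15,1.44])
if __name__=="__main__":
    np.set_printoptions(precision=3,suppress=True)
    o=bot.get_obs(); M=R.from_quat(o["tool_rot"]).as_matrix(); z=M[:,2]
    print("now",ik(o["eef_pos"],z),np.array(o["joint_pos"]))
    for a in sys.argv[1:]:
        t=[float(v) for v in a.split(",")]; q,d=ik(t,z); print(a,q,round(d,3), None if q is None else ((q<lo)|(q>hi)).any())
E
python3 ik.py .2,-.45,.5 .45,-.2,.35 .42,.15,.3 .4,.42,.3 .407,.416,.129 .551,.376,.129 .5425,.345,.0735 .54,.345,.2 .45,.25,.2 .5,-.12,.25
```

```text
now (array([-1.842,  0.143,  1.27 ,  2.147, -0.001]), np.float64(0.9897337344174173)) [-1.842  0.143  1.27   2.148 -0.001 -1.316]
.2,-.45,.5 [-0.886 -0.046  0.248  1.525 -0.441] 0.795 False
.45,-.2,.35 [-0.096  0.227  0.177  1.628 -0.541] 0.774 False
.42,.15,.3 [ 0.579  0.416  0.295  1.883 -0.352] 0.809 False
.4,.42,.3 [ 0.913  0.924  1.19   2.354 -0.198] 0.983 True
.407,.416,.129 [ 0.902  0.905  0.71   1.891 -0.204] 0.912 False
.551,.376,.129 [ 0.728  1.158  1.237  2.127 -0.287] 0.987 False
.5425,.345,.0735 [ 0.705  1.053  0.873  1.861 -0.297] 0.942 False
.54,.345,.2 [ 0.707  1.031  1.153  2.164 -0.296] 0.98 True
.45,.25,.2 [ 0.685  0.643  0.407  1.799 -0.306] 0.841 False
.5,-.12,.25 [ 0.06   0.376  0.121  1.513 -0.517] 0.756 False
```

```bash
python3 go.py .2,-.45,.5 .45,-.2,.35; python3 ik.py .38,.36,.2 .407,.416,.129
```

```text
.2,-.45,.5 -> [-0.258   0.2526  0.1723] rows 6.4014178887793545
.45,-.2,.35 -> [-0.0824  0.3736 -0.0332] rows 6.144916598294887
now (array([-1.842,  0.143,  1.27 ,  2.147, -0.001]), np.float64(0.9897337344174173)) [-1.842  0.143  1.27   2.148 -0.001 -1.316]
.38,.36,.2 [ 0.881  0.716  0.534  1.899 -0.214] 0.873 False
.407,.416,.129 [ 0.902  0.905  0.71   1.891 -0.204] 0.912 False
```

```bash
python3 -m inch '[[-0.258,0.253,0.172,-0.0607,0],[-0.258,0.253,0.172,-0.1213,0],[-0.258,0.253,0.172,-0.1213,0],[-0.258,0.253,0.172,-0.1213,0],[-0.258,0.253,0.172,-0.1213,0],[-0.258,0.253,0.172,-0.1213,0],[-0.34,0.626,0.14,-0.1213,0],[-0.34,0.626,0.14,-0.1213,0],[-0.34,0.626,0.14,-0.1213,0],[-0.34,0.626,0.14,-0.1213,0]]'; python3 st.py; python3 go.py .45,-.2,.35 .42,.15,.3 .38,.36,.2
```

```text
clock: 10.72
eef_pos: [0.3381, -0.2966, 0.4196]
tool_rot: [0.13, 0.952, -0.273, -0.038]
ft_force: [0.8, -1.6, -0.5]
grip_width: 0.0856
j [-0.3552  0.0262  0.1191  1.6129 -0.5573 -0.0986]
tcp [ 0.3381 -0.2966  0.4196] z [-0.1436 -0.5108 -0.8476] tilt 32.04677304371378 head -105.69624231240451 yhead 74.49428407432326 F [ 0.7959 -1.6301 -0.5183] 10.725 0.08555032582521517
.45,-.2,.35 -> [-0.082   0.1412 -0.0065] rows 2.614205706897377
.42,.15,.3 -> [ 0.1227  0.3056 -0.1321] rows 5.677182399747254
.38,.36,.2 -> [ 0.0947  0.2155 -0.0168] rows 3.7761355907859024
```

```bash
python3 -m inch '[[-0.08,0.14,-0.007,0,0],[-0.08,0.14,-0.007,0,0],[0.04,0.447,-0.139,0,0],[0.04,0.447,-0.139,0,0],[0.04,0.447,-0.139,0,0],[0.04,0.447,-0.139,0,0],[0.04,0.447,-0.139,0,0],[0.04,0.447,-0.139,0,0],[0.04,0.447,-0.139,0,0]]'; python3 st.py; python3 go.py .38,.36,.2 .407,.416,.129 .551,.376,.129
```

```text
clock: 11.85
eef_pos: [0.4195, 0.1522, 0.2989]
tool_rot: [0.127, 0.952, -0.275, -0.039]
ft_force: [-0.3, -0.5, -0.1]
grip_width: 0.0856
j [ 0.5872  0.4409  0.3187  1.8943 -0.3557  0.9334]
tcp [0.4195 0.1522 0.2989] z [-0.1435 -0.5138 -0.8458] tilt 32.24054450631489 head -105.60708917717287 yhead 74.90784234792784 F [-0.2657 -0.542  -0.0887] 11.85 0.08560942627704984
.38,.36,.2 -> [ 0.0923  0.2137 -0.0175] rows 3.7357549658760782
.407,.416,.129 -> [-0.0116  0.0896  0.0274] rows 1.5099456943877152
.551,.376,.129 -> [-0.1494 -0.001  -0.0001] rows 2.3912373366104847
```

```bash
python3 ik.py .12,.42,.3 .12,.42,.35 .12,.42,.4 .15,.50,.3 .2,.42,.3 .2,.42,.34 .38,.36,.25 .38,.36,.3; python3 go.py .15,.5,.3 .15,.5,.36
```

```text
now (array([ 0.587,  0.426,  0.301,  1.892, -0.356]), np.float64(0.8112362678646573)) [ 0.587  0.441  0.319  1.894 -0.356  0.933]
.12,.42,.3 [ 1.294  0.54   0.475  2.068 -0.002] 0.858 False
.12,.42,.35 [ 1.294  0.54   0.603  2.196 -0.002] 0.889 True
.12,.42,.4 [ 1.294  0.558  0.762  2.338 -0.002] 0.923 True
.15,.50,.3 [ 1.284  0.77   0.88   2.244 -0.008] 0.944 True
.2,.42,.3 [ 1.171  0.604  0.583  2.108 -0.068] 0.885 False
.2,.42,.34 [ 1.171  0.607  0.691  2.213 -0.068] 0.908 True
.38,.36,.25 [ 0.883  0.711  0.647  2.03  -0.217] 0.899 False
.38,.36,.3 [ 0.883  0.711  0.776  2.159 -0.217] 0.925 True
.15,.5,.3 -> [ 0.3514  0.2241 -0.141 ] rows 7.039885001522285
.15,.5,.36 -> [ 0.0002 -0.032  -0.0507] rows 0.96
```

```bash
python3 go.py .12,.42,.32 .12,.42,.36
```

```text
.12,.42,.32 -> [ 0.3594  0.1415 -0.1125] rows 6.437096509880976
.12,.42,.36 -> [ 0.0002 -0.0213 -0.0338] rows 0.6399999999999997
```

```bash
python3 -m inch '[[0.359,0.141,-0.112,0,0],[0.359,0.141,-0.112,0,0],[0.359,0.141,-0.112,0,0],[0.359,0.141,-0.112,0,0],[0.359,0.141,-0.112,0,0],[0.359,0.141,-0.112,0,0],[0.359,0.12,-0.146,0,0],[0.359,0.12,-0.146,0,0],[0.359,0.12,-0.146,0,0]]'; python3 st.py; python3 go.py .12,.42,.36 .38,.36,.2 .407,.416,.129 .551,.376,.129
```

```text
clock: 12.98
eef_pos: [0.1205, 0.4078, 0.3445]
tool_rot: [0.131, 0.954, -0.266, -0.036]
ft_force: [-0.7, 0.3, 0.4]
grip_width: 0.0852
j [ 1.2878  0.5166  0.5512  2.1485 -0.0059  1.5623]
tcp [0.1205 0.4078 0.3445] z [-0.1387 -0.4979 -0.856 ] tilt 31.124486456529862 head -105.5620798504804 yhead 74.35292725131555 F [-0.6581  0.3367  0.3851] 12.975 0.08524129999473115
.12,.42,.36 -> [ 0.0037  0.0019 -0.0193] rows 0.3153296412942125
.38,.36,.2 -> [-0.2664  0.0933  0.1308] rows 4.978031739553295
.407,.416,.129 -> [-0.0109  0.0891  0.0291] rows 1.5099456943877152
.551,.376,.129 -> [-0.1495  0.0003 -0.0001] rows 2.3912373366104847
```

```bash
python3 -m inch '[[0,-0.01,-0.06,0,0],[0,-0.01,-0.06,0,0]]'; python3 st.py; python3 go.py .39,.38,.22 .407,.416,.132 .551,.376,.132
```

```text
clock: 13.22
eef_pos: [0.1206, 0.4092, 0.3616]
tool_rot: [0.132, 0.96, -0.243, -0.033]
ft_force: [-0.5, -0.2, 0.2]
grip_width: 0.0853
j [ 1.2878  0.4844  0.5678  2.1496 -0.0051  1.5627]
tcp [0.1206 0.4092 0.3616] z [-0.1278 -0.4579 -0.8798] tilt 28.38272065389802 head -105.5930633080307 yhead 74.31192665708694 F [-0.4543 -0.2462  0.1653] 13.225 0.08534585287787154
.39,.38,.22 -> [-0.2672  0.1067  0.1035] rows 4.892027725294395
.407,.416,.132 -> [-0.0066  0.0764  0.0588] rows 1.5453879771759578
.551,.376,.132 -> [-0.1495  0.0004 -0.0001] rows 2.3912373366104847
```

```bash
python3 -m inch '[[-0.267,0.107,0.103,0,0],[-0.267,0.107,0.103,0,0],[-0.267,0.107,0.103,0,0],[-0.267,0.107,0.103,0,0],[-0.267,0.107,0.103,0,0],[-0.274,0.183,0.162,0,0],[-0.274,0.183,0.162,0,0],[-0.274,0.183,0.162,0,0]]'; python3 st.py; python3 go.py .407,.416,.132 .551,.376,.132 .5425,.345,.0735; python3 ik.py .551,.376,.132
```

```text
clock: 14.22
eef_pos: [0.4055, 0.4144, 0.1267]
tool_rot: [0.131, 0.959, -0.248, -0.035]
ft_force: [0.2, 0.2, 0.4]
grip_width: 0.0853
j [ 0.895   0.8644  0.6421  1.8209 -0.1896  1.2127]
tcp [0.4055 0.4144 0.1267] z [-0.1324 -0.4665 -0.8745] tilt 29.00874451902837 head -105.8479105681743 yhead 74.45860797700753 F [0.1517 0.232  0.3785] 14.225 0.08525265330284114
.407,.416,.132 -> [-0.001  -0.0009 -0.0056] rows 0.09128747943881986
.551,.376,.132 -> [-0.1495  0.     -0.0004] rows 2.3912373366104847
.5425,.345,.0735 -> [-0.0003  0.0003  0.0667] rows 1.0679925093370275
now (array([ 0.895,  0.861,  0.639,  1.821, -0.19 ]), np.float64(0.8972736546984141)) [ 0.895  0.864  0.642  1.821 -0.19   1.213]
.551,.376,.132 [ 0.719  1.092  1.127  2.041 -0.267] 0.977 False
```

```bash
python3 -m inch '[[-0.06,0,-0.006,0,0],[-0.12,0,-0.006,0,0],[-0.1505,-0.001,-0.006,0,0],[-0.1505,-0.001,-0.006,0,0],[-0.1505,-0.001,-0.006,0,0]]'; python3 st.py; python3 go.py .5425,.345,.0735; python3 - <<'E'
from h import *
a=bot.camera("side")[:,:,::-1]; b=bot.camera("top")[:,:,::-1]
im=np.hstack([cv2.resize(a[40:240,150:350],None,fx=2,fy=2),cv2.resize(b[190:390,60:260],None,fx=2,fy=2)]); cv2.imwrite("pics/pre.png",im)
E
```

```text
clock: 14.85
eef_pos: [0.5512, 0.3778, 0.1375]
tool_rot: [0.131, 0.96, -0.244, -0.033]
ft_force: [-0.4, 0.0, -0.0]
grip_width: 0.0854
j [ 0.7203  1.0845  1.1282  2.0415 -0.2654  1.05  ]
tcp [0.5512 0.3778 0.1375] z [-0.1274 -0.4608 -0.8783] tilt 28.558635497639553 head -105.45693300553525 yhead 74.41154113064796 F [-0.3753  0.0331 -0.0288] 14.85 0.08539231372342873
.5425,.345,.0735 -> [-0.0004  0.0008  0.0724] rows 1.15824544509198
```

View pics/pre.png

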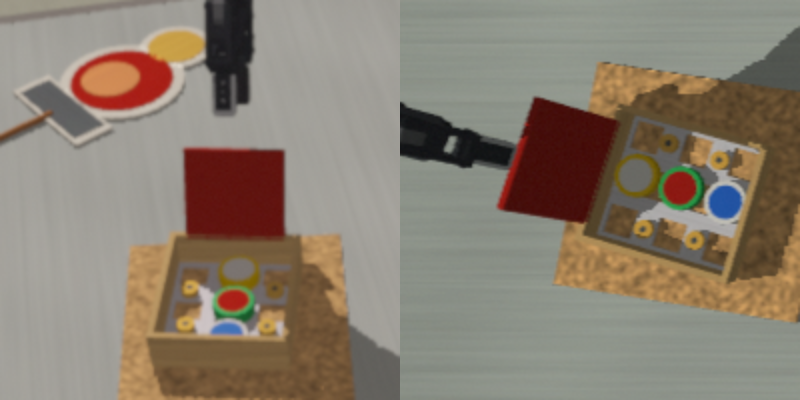

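```bash
python3 - <<'E'
from h import *
o=bot.get_obs(); M=R.from_quat(o["tool_rot"]).as_matrix(); t=np.array(o["eef_pos"])
G=np.array([.545,.3541,.09]); 
for n,l in (("tcp",[0,0,0]),("f+",[0,.0425,-.013]),("f-",[0,-.0425,-.013]),("palm",[0,0,-.073]),("base",[0,0,-.2])):
    X=t+M@np.array(l); s=proj("side",X); p=proj("top",X); print(n,X.round(3),"side crop",(s-[150,40])*2,"top crop",(p-[60,190])*2)
E
```

```text
tcp [0.55  0.378 0.137] side crop [231.26371758 122.22314097] top crop [ 91.66408011 146.98350947]
f+ [0.562 0.42  0.128] side crop [237.37596334 103.36548333] top crop [ 48.82874184 133.96853367]
f- [0.542 0.349 0.169] side crop [224.08189368 114.17037946] top crop [108.14975143 154.38795205]
palm [0.56  0.412 0.201] side crop [229.46829876  44.30283463] top crop [  6.46181602 128.10513702]
base [0.576 0.471 0.313] side crop [226.1530016  -99.57945461] top crop [-186.39991825   85.37252082]
```

The inner finger tip is just above the plate's top edge, at (512,152) in the right half of the crop, and the outer one is behind the plate. Both match the projected positions, so I'll slide down along the plate.

```bash
python3 -m inch '[[0,-0.001,0.035,0,0],[0,-0.001,0.072,0,0],[0,-0.001,0.072,0,0],[0,-0.001,0.072,0,0]]'; python3 st.py; python3 go.py .5425,.345,.0735; python3 - <<'E'
from h import *
a=bot.camera("side")[:,:,::-1]; b=bot.camera("top")[:,:,::-1]
im=np.hstack([cv2.resize(a[40:240,150:350],None,fx=2,fy=2),cv2.resize(b[190:390,60:260],None,fx=2,fy=2)]); cv2.imwrite("pics/pre2.png",im)
E
```

```text
clock: 15.45
eef_pos: [0.5425, 0.3451, 0.0753]
tool_rot: [0.131, 0.96, -0.244, -0.032]
ft_force: [0.6, 0.8, 1.4]
grip_width: 0.0856
j [ 0.6959  0.9936  0.7798  1.7757 -0.2765  1.0257]
tcp [0.5425 0.3451 0.0753] z [-0.1252 -0.4602 -0.8789] tilt 28.486794407533953 head -105.21945972491426 yhead 74.44809528301106 F [0.6014 0.8234 1.4343] 15.45 0.0856051006366447
.5425,.345,.0735 -> [-0.0001  0.0007  0.0016] rows 0.02883988250600598
```

View pics/pre2.png

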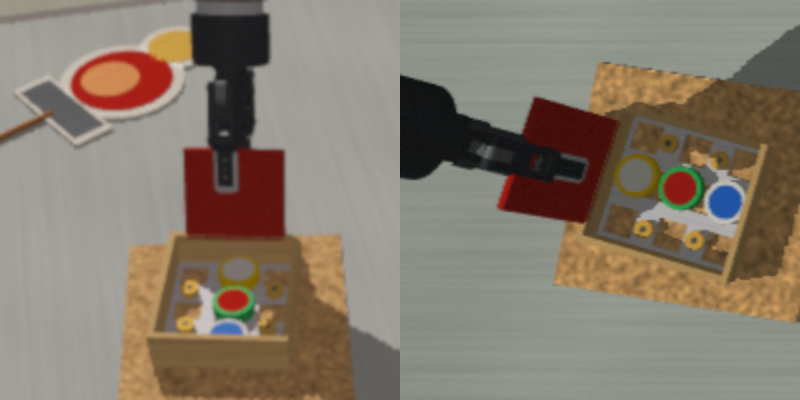

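The fingers straddle the plate centrally, with the inner tip at (225,185) in the left half of the crop and (575,168) in the right half. Closing now.

```bash
python3 -m inch '[[0,0.0007,0.0015,0,0.5],[0,0.0007,0.0015,0,0.8],[0,0.0007,0.0015,0,1],[0,0.0007,0.0015,0,1],[0,0.0007,0.0015,0,1],[0,0.0007,0.0015,0,1],[0,0.0007,0.0015,0,1]]'; python3 st.py
```

```text
clock: 16.42
eef_pos: [0.542, 0.3428, 0.0724]
tool_rot: [0.131, 0.96, -0.246, -0.033]
ft_force: [1.1, 0.7, 5.9]
grip_width: 0.0093
j [ 0.6942  0.995   0.773   1.7716 -0.278   1.0254]
tcp [0.542  0.3428 0.0724] z [-0.1277 -0.4633 -0.8769] tilt 28.724240398375247 head -105.40676227512368 yhead 74.44200902682742 F [1.1224 0.7152 5.9103] 16.425 0.009271368430244958
```

```bash
python3 go.py .542,.343,.0925; python3 go.py .50,.30,.18; python3 ik.py .542,.343,.13  .50,.30,.18 .52,.30,.2
```

```text
.542,.343,.0925 -> [ 0.0001 -0.0095 -0.0177] rows 0.3223471034246884
.50,.30,.18 -> [ 0.0289 -0.0978 -0.0692] rows 1.9718703526853787
now (array([ 0.694,  0.999,  0.781,  1.776, -0.278]), np.float64(0.9262746534959138)) [ 0.694  0.995  0.773  1.772 -0.278  1.025]
.542,.343,.13 [ 0.694  0.971  0.874  1.897 -0.278] 0.943 False
.50,.30,.18 [ 0.685  0.782  0.632  1.841 -0.282] 0.896 False
.52,.30,.2 [ 0.668  0.817  0.751  1.92  -0.289] 0.921 False
```

```bash
python3 -m inch '[[0,-0.0024,-0.0044,0,1],[0,-0.0048,-0.0088,0,1],[0,-0.0072,-0.0132,0,1],[0,-0.0096,-0.0176,0,1],[0,-0.0096,-0.0176,0,1]]'; python3 st.py; python3 - <<'E'
from h import *
a=bot.camera("side")[:,:,::-1]; b=bot.camera("top")[:,:,::-1]
im=np.hstack([cv2.resize(a[60:260,150:350],None,fx=2,fy=2),cv2.resize(b[190:390,90:290],None,fx=2,fy=2)]); cv2.imwrite("pics/lift.png",im)
E
```

```text
clock: 17.05
eef_pos: [0.5424, 0.3437, 0.0919]
tool_rot: [0.131, 0.96, -0.245, -0.033]
ft_force: [0.3, -0.4, -2.9]
grip_width: 0.0093
j [ 0.6942  0.9846  0.8038  1.8105 -0.2764  1.0254]
tcp [0.5424 0.3437 0.0919] z [-0.1273 -0.461  -0.8782] tilt 28.571796914338403 head -105.43531705858685 yhead 74.40262208087174 F [ 0.319  -0.4344 -2.8704] 17.05 0.009282065773054151
```

View pics/lift.png

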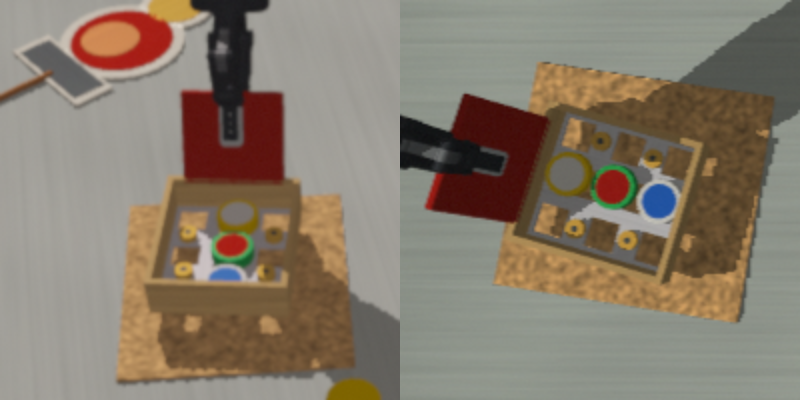

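```bash
python3 go.py .51,.29,.175 .478,.09,.175 .515,-.147,.175 .515,-.147,.143; python3 ik.py .51,.29,.175 .478,.09,.175 .515,-.147,.175 .515,-.147,.143 
```

```text
.51,.29,.175 -> [ 0.0165 -0.0929 -0.0446] rows 1.6698149875320656
.478,.09,.175 -> [-0.0228 -0.1767  0.0964] rows 3.2407011587000736
.515,-.147,.175 -> [-0.0992 -0.1917  0.1047] rows 3.837932776899564
.515,-.147,.143 -> [0.     0.0153 0.0281] rows 0.512
now (array([ 0.694,  0.988,  0.809,  1.814, -0.276]), np.float64(0.9314332595497984)) [ 0.694  0.985  0.803  1.81  -0.276  1.025]
.51,.29,.175 [ 0.665  0.786  0.627  1.826 -0.288] 0.895 False
.478,.09,.175 [ 0.419  0.487  0.104  1.522 -0.379] 0.75 False
.515,-.147,.175 [-0.013  0.432  0.026  1.303 -0.482] 0.724 False
.515,-.147,.143 [-0.013  0.46  -0.019  1.229 -0.482] 0.709 False
```

```bash
python3 -m inch '[[0.0008,-0.0045,-0.0022,0,1],[0.0023,-0.013,-0.0062,0,1],[0.0043,-0.024,-0.0115,0,1],[0.0066,-0.037,-0.0178,0,1],[0.009,-0.051,-0.0245,0,1],[0.0115,-0.065,-0.0312,0,1],[0.0138,-0.078,-0.0374,0,1],[0.0154,-0.087,-0.0418,0,1],[0.0163,-0.092,-0.0441,0,1],[0.0165,-0.093,-0.0446,0,1]]'; python3 st.py; python3 go.py .478,.09,.175
```

```text
clock: 18.4
eef_pos: [0.51, 0.2898, 0.1753]
tool_rot: [0.131, 0.96, -0.245, -0.033]
ft_force: [0.4, 0.1, -4.8]
grip_width: 0.0091
j [ 0.6645  0.7892  0.6314  1.8267 -0.2885  0.9972]
tcp [0.51   0.2898 0.1753] z [-0.1279 -0.4617 -0.8778] tilt 28.622715195179225 head -105.4854111845405 yhead 74.4176014225232 F [ 0.3619  0.1141 -4.8011] 18.4 0.00908890913225888
.478,.09,.175 -> [-0.0228 -0.1763  0.0966] rows 3.2372225685735105
```

```bash
python3 -m inch '[[-0.0007,-0.0053,0.0029,0,1],[-0.0023,-0.0176,0.0097,0,1],[-0.0048,-0.037,0.0203,0,1],[-0.008,-0.0617,0.0338,0,1],[-0.0111,-0.0855,0.0468,0,1],[-0.0143,-0.11,0.0604,0,1],[-0.0174,-0.135,0.0739,0,1],[-0.0198,-0.1534,0.084,0,1],[-0.0217,-0.1675,0.0918,0,1],[-0.0228,-0.1763,0.0966,0,1]]'; python3 st.py; python3 go.py .515,-.147,.175;  python3 - <<'E'
from h import *
a=bot.camera("side")[:,:,::-1]; b=bot.camera("top")[:,:,::-1]
im=np.hstack([cv2.resize(a[100:350,150:400],None,fx=1.6,fy=1.6),cv2.resize(b[150:400,200:450],None,fx=1.6,fy=1.6)]); cv2.imwrite("pics/mid.png",im)
E
```

```text
clock: 19.65
eef_pos: [0.4777, 0.0892, 0.1747]
tool_rot: [0.131, 0.96, -0.245, -0.034]
ft_force: [-0.4, 0.2, -3.8]
grip_width: 0.0091
j [ 0.4177  0.4913  0.1084  1.5224 -0.3788  0.7546]
tcp [0.4777 0.0892 0.1747] z [-0.1288 -0.4618 -0.8776] tilt 28.646617999828017 head -105.5812541126553 yhead 74.4083348067924 F [-0.4396  0.2116 -3.823 ] 19.65 0.00914842937697506
.515,-.147,.175 -> [-0.0994 -0.191   0.1041] rows 3.8265426057894616
```

View pics/mid.png

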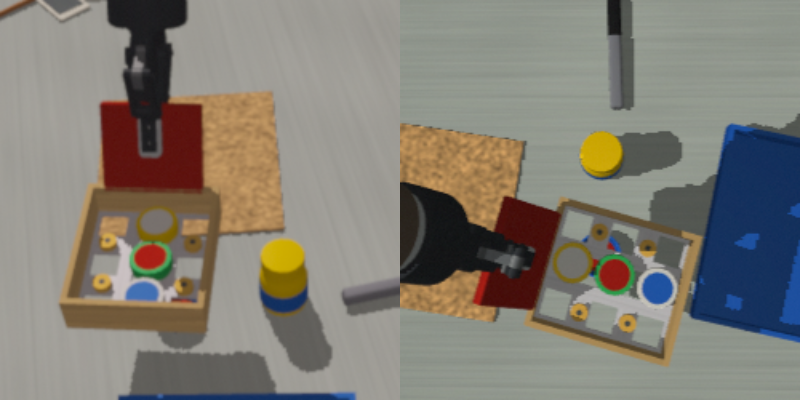

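```bash
python3 -m inch '[[-0.003,-0.0057,0.0031,0,1],[-0.0095,-0.0183,0.01,0,1],[-0.0196,-0.0376,0.0205,0,1],[-0.0324,-0.0623,0.0339,0,1],[-0.0466,-0.0896,0.0488,0,1],[-0.0607,-0.1167,0.0636,0,1],[-0.0737,-0.1415,0.0771,0,1],[-0.0849,-0.1631,0.0889,0,1],[-0.0931,-0.179,0.0975,0,1],[-0.0994,-0.191,0.1041,0,1]]'; python3 -m inch '[[0,0.002,0.004,0,1],[0,0.006,0.012,0,1],[0,0.011,0.02,0,1],[0,0.014,0.026,0,1],[0,0.015,0.028,0,1],[0,0.015,0.028,0,1]]'; python3 st.py; python3 - <<'E'
from h import *
a=bot.camera("side")[:,:,::-1]; b=bot.camera("top")[:,:,::-1]
im=np.hstack([cv2.resize(a[230:480,150:400],None,fx=1.6,fy=1.6),cv2.resize(b[170:420,320:570],None,fx=1.6,fy=1.6)]); cv2.imwrite("pics/over.png",im)
E
```

```text
clock: 21.0
eef_pos: [0.5151, -0.1476, 0.175]
tool_rot: [0.132, 0.96, -0.245, -0.034]
ft_force: [0.3, 0.4, -4.5]
grip_width: 0.0098
clock: 21.75
eef_pos: [0.5154, -0.1463, 0.1432]
tool_rot: [0.131, 0.96, -0.245, -0.033]
ft_force: [-0.0, 0.2, -3.9]
grip_width: 0.009
j [-0.011   0.4566 -0.023   1.2307 -0.4818  0.2946]
tcp [ 0.5154 -0.1463  0.1432] z [-0.1283 -0.462  -0.8776] tilt 28.650849404926692 head -105.51606898950298 yhead 74.45710978772462 F [-0.042   0.2296 -3.8675] 21.75 0.008971833391211409
```

View pics/over.png

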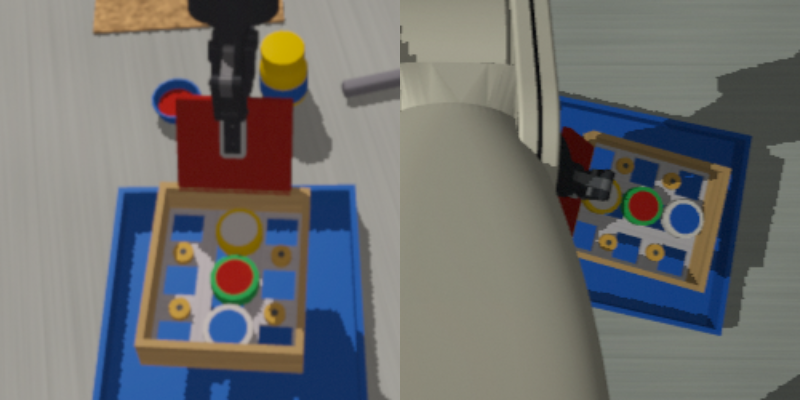

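The side view shows the sieve level over the tray with all four discs and three caps still in it; the caps run along (237,230), (235,278) and (229,328). I'll start shaking along tool x.

```bash
python3 -m inch '[[0.02,0,0,0,1],[-0.02,0,0,0,1],[0.02,0,0,0,1],[-0.02,0,0,0,1],[0.02,0,0,0,1],[-0.02,0,0,0,1],[0.02,0,0,0,1],[-0.02,0,0,0,1],[0,0,0,0,1],[0,0,0,0,1]]';  cat > pic.py <<'E'
import sys
from h import *
a=bot.camera("side")[:,:,::-1]
cv2.imwrite(f"pics/{sys.argv[1]}.png",cv2.resize(a[270:480,180:420],None,fx=3,fy=2.8))
E
python3 st.py; python3 pic.py s1
```

```text
clock: 23.1
eef_pos: [0.5146, -0.1465, 0.1434]
tool_rot: [0.131, 0.96, -0.245, -0.034]
ft_force: [0.6, 0.0, -2.8]
grip_width: 0.0094
j [-0.0112  0.4558 -0.0239  1.2315 -0.4819  0.2945]
tcp [ 0.5146 -0.1465  0.1434] z [-0.1292 -0.4621 -0.8774] tilt 28.672244689078568 head -105.61724448449603 yhead 74.47156785309312 F [ 0.5994  0.0012 -2.7866] 23.1 0.00937566579908049
```

View pics/s1.png

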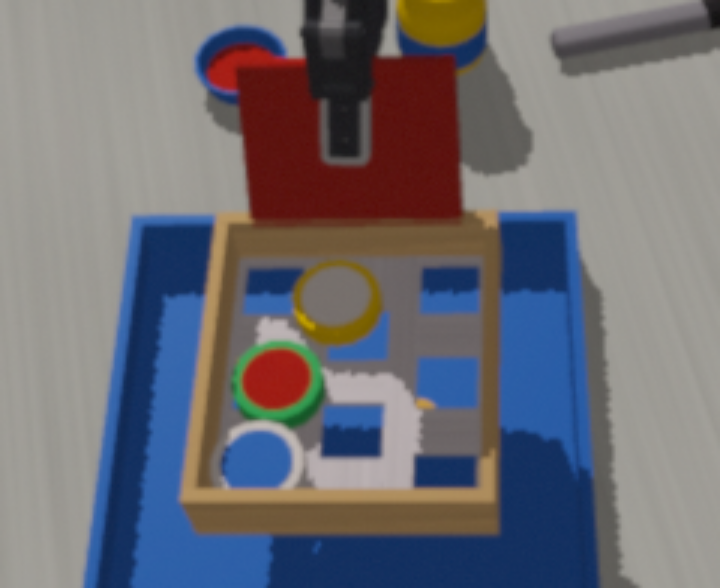

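Only the caps show on the sieve floor now. A sliver of brass at (425,403) looks like a disc in the tray, seen through an opening. I'll check before going back.

```bash
python3 - <<'E'
from h import *
bot.camera("side");b=bot.camera("top")
cv2.imwrite("pics/t1.png",cv2.resize(b[170:420,320:570,::-1],None,fx=2.4,fy=2.4))
for c in("side","top"):
    for n in ("disc0","cap0"):
        for r in bot.masks_of(c,n): print(c,n,round(r["score"],2),(np.array(r["extent"])*[640,480,640,480]).round())
E
```

```text
side cap0 0.93 [259. 389.  29.  35.]
side cap0 0.83 [280. 360.  32.  33.]
side cap0 0.6 [249. 419.  33.  23.]
side cap0 0.26 [246. 278.  31.  27.]
top cap0 0.97 [480. 312.  24.  30.]
top cap0 0.79 [457. 305.  25.  26.]
top cap0 0.55 [436. 290.  21.  16.]
```

View pics/t1.png

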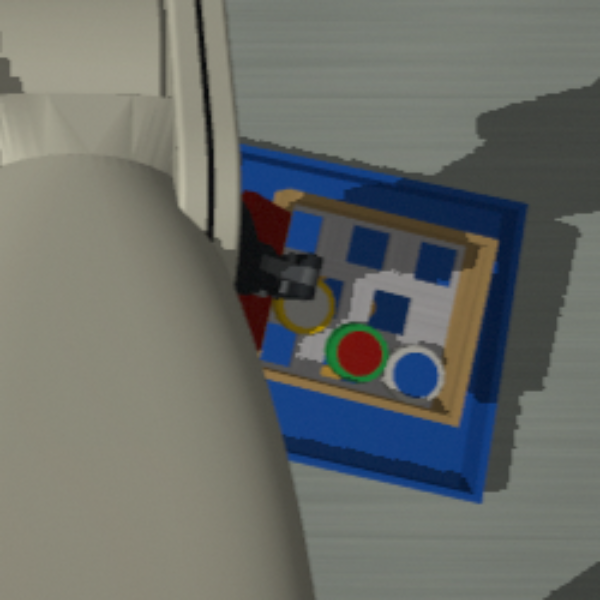

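```bash
python3 -m inch '[[0.02,0,0,0,1],[-0.02,0,0,0,1],[0.02,0,0,0,1],[-0.02,0,0,0,1],[0.02,0,0,0,1],[-0.02,0,0,0,1],[0.02,0,0,0,1],[-0.02,0,0,0,1],[0,0,0,0,1],[0,0,0,0,1]]'; python3 pic.py s2;  python3 - <<'E'
from h import *
b=bot.camera("top")
cv2.imwrite("pics/t2.png",cv2.resize(b[170:420,320:570,::-1],None,fx=2.4,fy=2.4))
E
```

```text
clock: 24.7
eef_pos: [0.5145, -0.1464, 0.143]
tool_rot: [0.131, 0.96, -0.245, -0.034]
ft_force: [1.1, 0.4, -3.7]
grip_width: 0.0094
```

View pics/s2.png

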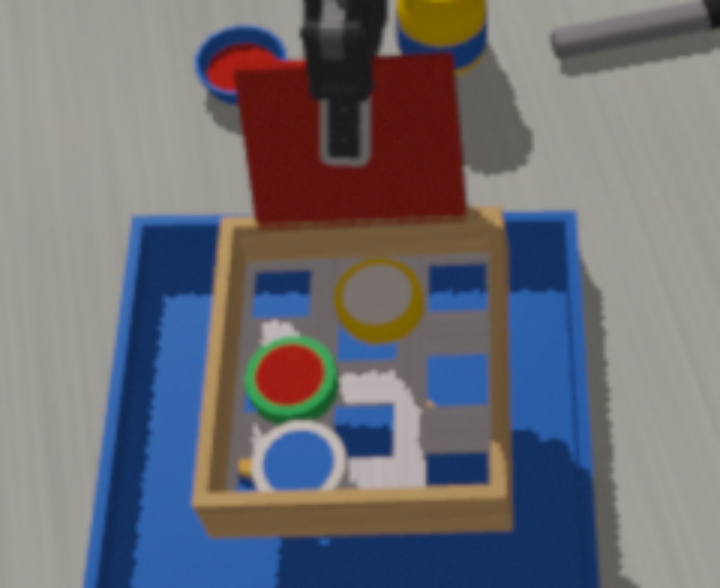

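View pics/t2.png

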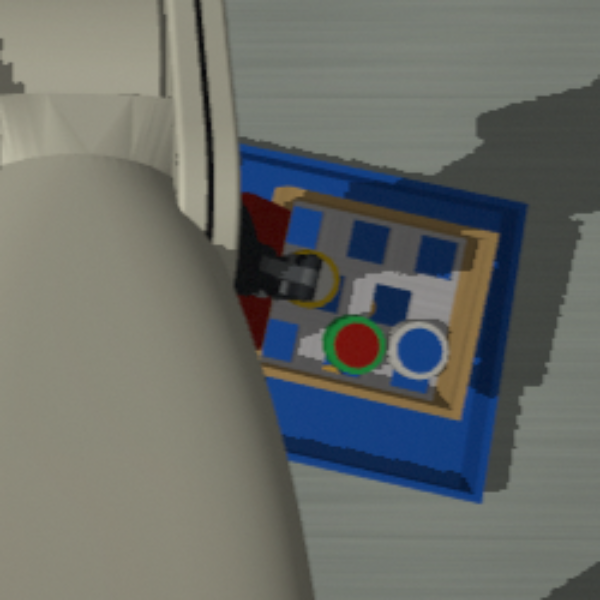

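```bash
python3 -m inch '[[0,-0.002,-0.004,0,1],[0,-0.006,-0.011,0,1],[0,-0.011,-0.019,0,1],[0,-0.014,-0.026,0,1],[0,-0.0154,-0.028,0,1],[0,-0.0154,-0.028,0,1]]'; python3 go.py .478,.09,.175
```

```text
clock: 25.55
eef_pos: [0.5154, -0.1465, 0.1755]
tool_rot: [0.131, 0.96, -0.245, -0.033]
ft_force: [-0.0, 1.1, -2.3]
grip_width: 0.0092
.478,.09,.175 -> [ 0.0995  0.1914 -0.104 ] rows 3.8313052014864595
```

```bash
python3 -m inch '[[0.003,0.0057,-0.0031,0,1],[0.0095,0.0183,-0.01,0,1],[0.0196,0.0376,-0.0205,0,1],[0.0324,0.0623,-0.0339,0,1],[0.0466,0.0896,-0.0488,0,1],[0.0607,0.1167,-0.0636,0,1],[0.0737,0.1415,-0.0771,0,1],[0.0849,0.1631,-0.0889,0,1],[0.0931,0.179,-0.0975,0,1],[0.0994,0.191,-0.1041,0,1]]'; python3 - <<'E'
from h import *
a=bot.camera("side");b=bot.camera("top")
cv2.imwrite("pics/m_side.png",cv2.resize(a[180:480,150:450,::-1],None,fx=2,fy=2))
cv2.imwrite("pics/m_top.png",cv2.resize(b[180:400,270:570,::-1],None,fx=2.6,fy=2.6))
for c in("side","top"):
    for r in bot.masks_of(c,"disc0"): print(c,round(r["score"],2),(np.array(r["extent"])*[640,480,640,480]).round())
E
python3 st.py
```

```text
clock: 26.8
eef_pos: [0.4777, 0.091, 0.175]
tool_rot: [0.131, 0.96, -0.245, -0.033]
ft_force: [0.0, -0.3, -2.7]
grip_width: 0.0093
side 0.59 [297. 439.  14.  12.]
side 0.55 [252. 386.  15.  16.]
top 0.55 [418. 322.  11.  10.]
top 0.52 [450. 281.  10.   6.]
top 0.47 [451. 321.  10.   9.]
j [ 0.4184  0.4915  0.1094  1.5231 -0.3796  0.7547]
tcp [0.478  0.0895 0.1751] z [-0.128  -0.4625 -0.8773] tilt 28.676101554436812 head -105.46862425615775 yhead 74.43241371567743 F [-0.3225 -0.4909 -1.4957] 27.0 0.009465413372846926
```

View pics/m_side.png

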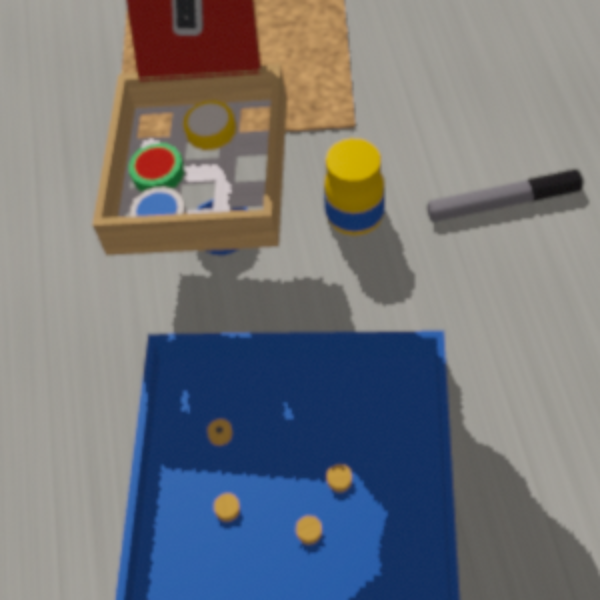

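View pics/m_top.png

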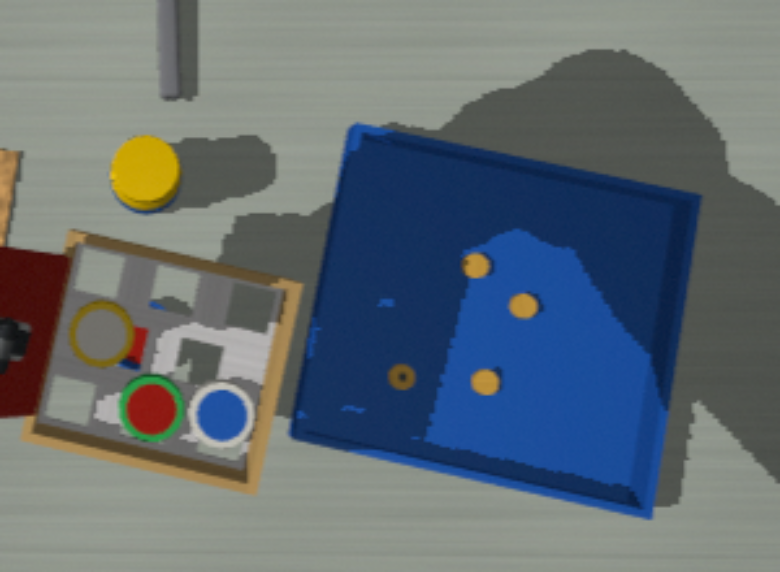

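Both views show all four discs in the tray, in the top crop at (402,377), (485,382), (523,306) and (477,265). Only the three caps are left in the sieve, and the bystanders haven't moved. Returning to the mat.

```bash
python3 -m inch '[[0.0007,0.0053,-0.0029,0,1],[0.0023,0.0176,-0.0097,0,1],[0.0048,0.037,-0.0203,0,1],[0.008,0.0617,-0.0338,0,1],[0.0111,0.0855,-0.0468,0,1],[0.0143,0.11,-0.0604,0,1],[0.0174,0.135,-0.0739,0,1],[0.0198,0.1534,-0.084,0,1],[0.0217,0.1675,-0.0918,0,1],[0.0228,0.1763,-0.0966,0,1]]'; python3 go.py .541,.333,.1; python3 ik.py .541,.333,.1
```

```text
clock: 28.25
eef_pos: [0.51, 0.2907, 0.1748]
tool_rot: [0.131, 0.96, -0.245, -0.033]
ft_force: [-0.4, 0.1, -2.2]
grip_width: 0.0093
.541,.333,.1 -> [-0.0185  0.0789  0.0421] rows 1.4608392785602329
now (array([ 0.666,  0.787,  0.629,  1.827, -0.289]), np.float64(0.895234787971358)) [ 0.666  0.791  0.634  1.827 -0.289  0.998]
.541,.333,.1 [ 0.684  0.96   0.776  1.805 -0.281] 0.925 False
```

```bash
python3 -m inch '[[-0.0008,0.0035,0.0019,0,1],[-0.0025,0.0105,0.0056,0,1],[-0.005,0.021,0.0112,0,1],[-0.0077,0.033,0.0176,0,1],[-0.0105,0.045,0.024,0,1],[-0.0134,0.057,0.0304,0,1],[-0.0157,0.067,0.0357,0,1],[-0.0176,0.075,0.04,0,1],[-0.0185,0.079,0.042,0,1],[-0.0185,0.079,0.042,0,1]]'; python3 st.py; python3 go.py .541,.333,.08; python3 - <<'E'
from h import *
a=bot.camera("side");b=bot.camera("top")
cv2.imwrite("pics/pl.png",np.hstack([cv2.resize(a[60:260,150:350,::-1],None,fx=2,fy=2),cv2.resize(b[190:390,90:290,::-1],None,fx=2,fy=2)]))
E
```

```text
clock: 29.5
eef_pos: [0.5409, 0.3319, 0.1003]
tool_rot: [0.131, 0.96, -0.245, -0.033]
ft_force: [0.6, 0.5, -2.8]
grip_width: 0.009
j [ 0.6834  0.9569  0.7679  1.8015 -0.281   1.0152]
tcp [0.5409 0.3319 0.1003] z [-0.1284 -0.4623 -0.8774] tilt 28.668772167029694 head -105.52104924255522 yhead 74.43982614601026 F [ 0.6398  0.5026 -2.7619] 29.5 0.009039143353399358
.541,.333,.08 -> [0.0002 0.0107 0.0173] rows 0.3256684466224139
```

View pics/pl.png

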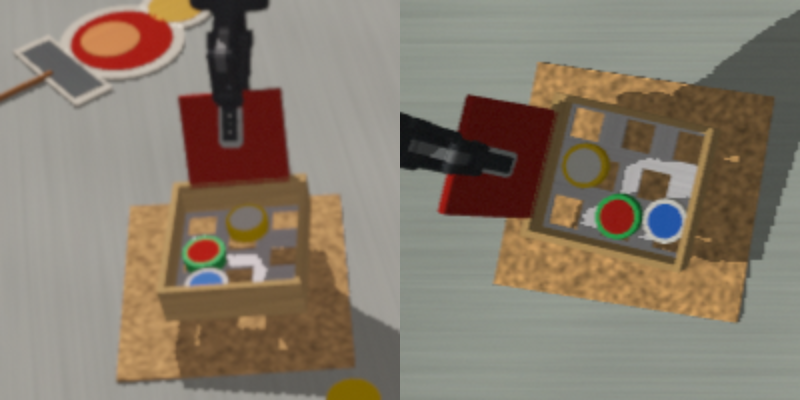

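The sieve hangs level over the mat with all three caps inside, at (585,165), (618,215) and (664,220) in the right half of the crop. Lowering gently.

```bash
python3 -m inch '[[0,0.0024,0.0044,0,1],[0,0.0053,0.0097,0,1],[0,0.0077,0.0141,0,1],[0,0.0091,0.0167,0,1],[0,0.0101,0.0185,0,1],[0,0.011,0.0202,0,1]]'; python3 -m inch '[[0,0.0007,0.0013,0,1],[0,0.0007,0.0013,0,1]]';python3 -m inch '[[0,0.0007,0.0013,0,1],[0,0.0007,0.0013,0,1]]'; python3 st.py
```

```text
clock: 30.35
eef_pos: [0.5413, 0.3322, 0.0789]
tool_rot: [0.131, 0.96, -0.245, -0.032]
ft_force: [1.6, 4.6, 6.7]
grip_width: 0.0095
clock: 30.6
eef_pos: [0.5414, 0.3324, 0.0785]
tool_rot: [0.131, 0.96, -0.245, -0.032]
ft_force: [0.8, 4.1, 6.7]
grip_width: 0.0095
clock: 30.85
eef_pos: [0.5418, 0.3326, 0.0778]
tool_rot: [0.131, 0.96, -0.244, -0.031]
ft_force: [2.4, 4.2, 8.3]
grip_width: 0.0094
j [ 0.6841  0.9672  0.7319  1.7507 -0.2826  1.0148]
tcp [0.5418 0.3326 0.0778] z [-0.124  -0.4609 -0.8787] tilt 28.50960625091213 head -105.05559073989546 yhead 74.42284337463512 F [2.3837 4.2343 8.3205] 30.85 0.00942411036710092
```

```bash
python3 -m inch '[[0,0.001,0.0018,0,1],[0,0.001,0.0018,0,1]]';python3 -m inch '[[0,0.001,0.0018,0,1],[0,0.001,0.0018,0,1]]'; python3 - <<'E'
from h import *
a=bot.camera("side")
cv2.imwrite("pics/dn.png",cv2.resize(a[60:260,150:350,::-1],None,fx=3,fy=3))
E
```

```text
clock: 31.1
eef_pos: [0.5421, 0.333, 0.0768]
tool_rot: [0.131, 0.96, -0.244, -0.031]
ft_force: [2.2, 6.7, 13.0]
grip_width: 0.0092
clock: 31.35
eef_pos: [0.5428, 0.3333, 0.0756]
tool_rot: [0.131, 0.961, -0.243, -0.03]
ft_force: [3.6, 7.1, 14.7]
grip_width: 0.0092
```

View pics/dn.png

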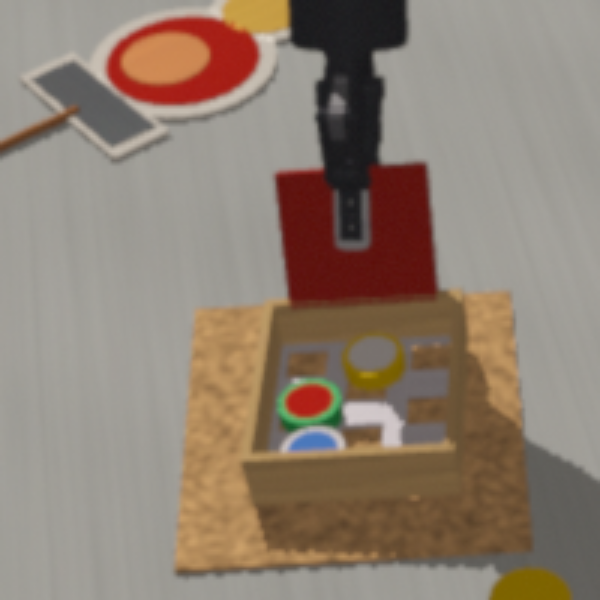

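```bash
python3 -m inch '[[0,0.001,0.0018,0,1],[0,0.001,0.0018,0,1]]';python3 -m inch '[[0,0.0007,0.0013,0,1],[0,0.0007,0.0013,0,1]]';python3 -m inch '[[0,0.0005,0.0009,0,1],[0,0.0005,0.0009,0,1]]'; python3 st.py
```

```text
clock: 31.65
eef_pos: [0.544, 0.3332, 0.0746]
tool_rot: [0.131, 0.961, -0.243, -0.028]
ft_force: [6.7, 7.5, 17.6]
grip_width: 0.0093
clock: 31.9
eef_pos: [0.5443, 0.3332, 0.0743]
tool_rot: [0.131, 0.961, -0.243, -0.028]
ft_force: [6.9, 6.6, 21.0]
grip_width: 0.0093
clock: 32.15
eef_pos: [0.5452, 0.3329, 0.0735]
tool_rot: [0.13, 0.961, -0.243, -0.027]
ft_force: [8.9, 6.4, 21.6]
grip_width: 0.0092
j [ 0.6837  0.9683  0.7254  1.7347 -0.2885  1.013 ]
tcp [0.5452 0.3329 0.0735] z [-0.1145 -0.4602 -0.8804] tilt 28.307663624696417 head -103.96631812814297 yhead 74.36166136254863 F [ 8.8838  6.4428 21.6305] 32.15 0.009205505238423941
```

```bash
python3 -m inch '[[0,0,0,0,0.88],[0,0,0,0,0.86],[0,0,0,0,0.84],[0,0,0,0,0.8],[0,0,0,0,0.7],[0,0,0,0,0.5]]'; python3 st.py; python3 - <<'E'
from h import *
a=bot.camera("side");b=bot.camera("top")
cv2.imwrite("pics/rel.png",np.hstack([cv2.resize(a[60:260,150:350,::-1],None,fx=2,fy=2),cv2.resize(b[190:390,90:290,::-1],None,fx=2,fy=2)]))
E
```

```text
clock: 32.9
eef_pos: [0.5407, 0.3318, 0.0654]
tool_rot: [0.131, 0.96, -0.245, -0.034]
ft_force: [0.4, 1.0, 0.6]
grip_width: 0.0416
j [ 0.6834  0.9766  0.7173  1.7316 -0.2808  1.0151]
tcp [0.5407 0.3318 0.0654] z [-0.1289 -0.4624 -0.8773] tilt 28.683626342952053 head -105.57307540536739 yhead 74.44856843204701 F [0.3661 1.0017 0.5786] 32.9 0.04161561507362897
```

View pics/rel.png

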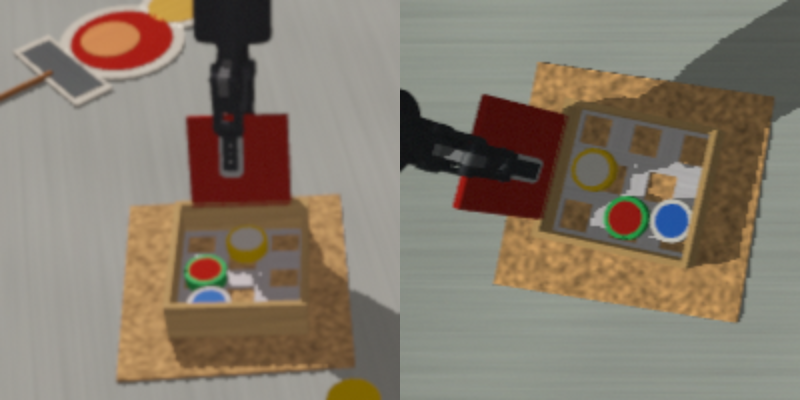

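The sieve is flat on the mat with the caps inside. Opening fully and backing out along the plate.

```bash
python3 -m inch '[[0,0,0,0,0.2],[0,0,0,0,0],[0,0,0,0,0],[0,0,0,0,0]]'; python3 -m inch '[[0,0,-0.015,0,0],[0,0,-0.035,0,0],[0,0,-0.055,0,0],[0,0,-0.075,0,0],[0,0,-0.075,0,0],[0.05,0,-0.075,0,0],[0.1,0,-0.075,0,0],[0.15,0,-0.075,0,0],[0.15,0,-0.075,0,0]]'; python3 st.py; python3 - <<'E'
from h import *
a=bot.camera("side");b=bot.camera("top")
cv2.imwrite("pics/f_side.png",a[:,:,::-1]); cv2.imwrite("pics/f_top.png",b[:,:,::-1])
v,f,ms=fit_sieve([518,248,-104]); print(v,f)
mat=R.from_euler('z',np.radians(-98.4)); S=R.from_euler('z',np.radians(v[2]))
for sx in(-74,74):
  for sy in(-66,66):
    print(mat.inv().apply(S.apply([sx,sy,0])+[v[0]-521.5,v[1]-244,0])[:2].round(1))
for c,im in(("side",a),("top",b)):
    im=im[:,:,::-1].copy(); s=sieve_sil(c,v[0]/1000,v[1]/1000,np.radians(v[2]))
    cv2.drawContours(im,cv2.findContours(s,0,2)[0],-1,(255,0,255),1)
    crop=im[190:390,90:290] if c=="top" else im[60:260,150:350]
    cv2.imwrite(f"pics/ffit_{c}.png",cv2.resize(crop,None,fx=2,fy=2))
cv2.imwrite("pics/ff.png",np.hstack([cv2.imread("pics/ffit_side.png"),cv2.imread("pics/ffit_top.png")]))
E
```

```text
clock: 33.5
eef_pos: [0.541, 0.3319, 0.066]
tool_rot: [0.131, 0.96, -0.245, -0.033]
ft_force: [-0.9, 0.0, 0.3]
grip_width: 0.0854
clock: 34.62
eef_pos: [0.4024, 0.4072, 0.1315]
tool_rot: [0.129, 0.96, -0.246, -0.034]
ft_force: [-0.8, -0.5, -0.1]
grip_width: 0.0853
j [ 0.893   0.8377  0.6043  1.8041 -0.1926  1.2053]
tcp [0.4024 0.4072 0.1315] z [-0.1278 -0.4641 -0.8765] tilt 28.774811267097657 head -105.40065666639626 yhead 74.76211073196438 F [-0.7776 -0.5463 -0.1237] 34.625 0.08525706367820406
side 0.67 5572
top 0.8 6091
[ 527.38024228  244.09557415 -101.3912613 ] 0.5053788771103258
[-78.3 -56.2]
[-71.4  75.6]
[ 69.5 -64. ]
[76.4 67.9]
```

View pics/ff.png

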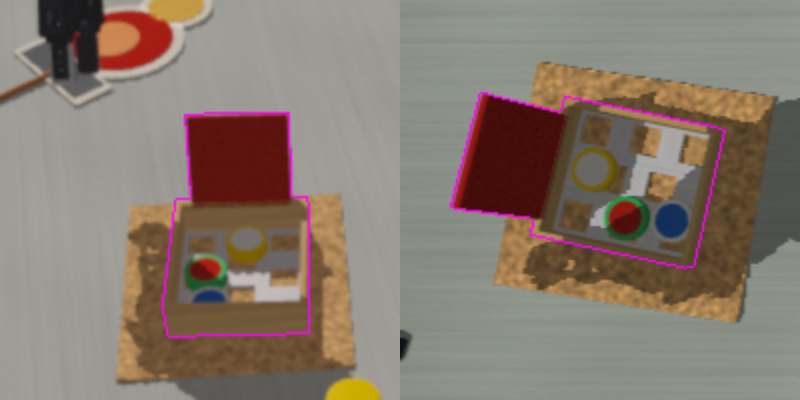

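View pics/f_side.png

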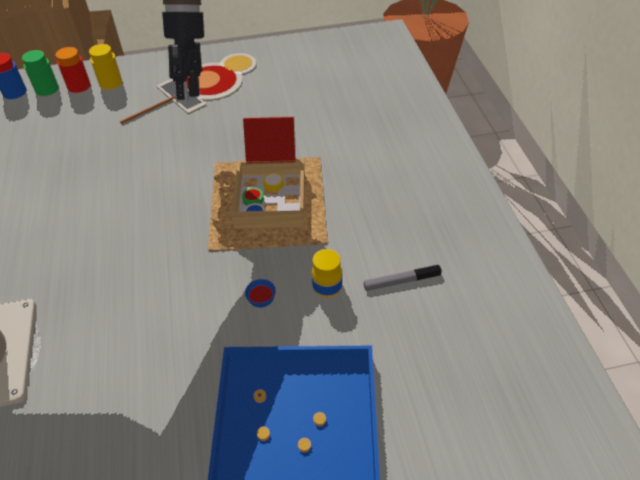

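```bash
python3 - <<'E'
from workcell import bot
print(bot.job_done())
E
```

```text
the job is handed in; nothing more can be done
None
```

The job is done and handed in at about 35 s on the robot's clock. All four brass discs are in the blue tray. The sieve stands flat on the cork mat with only the three caps in it, and the gripper has let go and is clear of everything.

- **Tilting the tool:** the moves only allow a turn about the tool's own axis. I got the roughly 30° tilt (28.6° at the grasp) by pushing the arm against its reach limits high up and clear of everything. I then pinched the hand plate across its thickness.
- **Shaking:** I shook over the tray in two bursts of ±20 mm strokes. Afterwards both cameras showed four discs in the tray and none in the sieve.
- **Setting down:** the sieve had sagged and turned slightly in the grip, about 2° by eye. It touched its front edge first, so I pressed it down with a wrist force of up to about 25 N before letting go.
- **Last checks:** a fit of the sieve outline to both views puts it on the mat with at least 34 mm to every edge. In the last picture from the side camera the jar, dish and marker are where they started.
- **Checks that disagreed:** after the first shake the disc detector found no discs at all. Once the tray was in view it found only two or three of the four, so the count of four is my own from the pictures. The outline fit's overlap score was also low, so I judged it by the drawn outline, which was a few millimetres loose at the front of the box.

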